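# Open the stuck paint jug

### The job

The cap of the paint jug is stuck with dried paint: grip it firmly, break it loose with a short hard twist anticlockwise, then spin it on lightly until it just meets its stop, without forcing it there, and lift it straight off without yanking it against the thread. Set the cap down gently, open side down, inside the black dish near its middle, let go, and leave the dish and the other things on the table where they are.

Things in the scene. Friction and masses are not known exactly. Their poses are not given: they have to be found in the camera images.
- jug: Blue plastic paint jug, 120 mm across, wedged in a 148 mm square, 45 mm high wooden frame screwed to the bench: it cannot move or turn. Origin at the centre of its underside on the bench, z up. The shoulder is 165 mm high at the neck and slopes down outwards; the carrying handle (to the jug's -x, up to 98 mm out) stays below 165 mm.
- cap: White plastic screw cap, twelve-sided, 54 mm across flats (flats face its +x, -x and every 30 degrees), 26.5 mm tall, about 30 g. Origin at the centre of its lower rim, z up through its closed top. At the start the rim is 178 mm above the bench, 13 mm over the jug's shoulder. It loosens anticlockwise seen from above.
- dish: Round black shallow dish (an upturned can lid), 150 mm across, rim 11 mm high, inner floor 4 mm above its underside, 142 mm across inside; loose, 250 g. Origin at the centre of its underside.
- bowl: Steel mixing bowl, 170 mm across, 75 mm high, loose; a bystander. Origin under its centre.
- bottle: Clear plastic water bottle, 60 mm across, 170 mm high, loose; a bystander. Origin under its centre.
- pot: Small paint jar with a steel lid, 68 mm across, 75 mm high, loose; a bystander. Origin under its centre.
- brush: Paint brush lying on the bench, loose; a bystander. Origin under its middle, handle towards its -x.
- cap_top (a point): Centre of the cap's closed top, 204.5 mm above the bench at the start. Dried paint holds the cap: over the first 0.6 rad it needs 0.6 to 1 N m, then it turns freely, without rising, to a hard stop 1.8 to 2.6 rad from its start (differs each time: feel it; regrasp as needed). At the stop a light grip that can slip is best: over 1 N m there damages it.
- jug_mouth (a point): Centre of the neck's mouth on the jug's axis, 200 mm above the bench, under the cap. Only at the stop, or up to about 0.25 rad before it, does the cap lift off, straight up; earlier it has 2 to 6 mm of play up and then catches under the thread. The cap is clear of the neck once lifted 25 mm.
There are look-alikes about, which are no part of the job. What is meant by the cap is not pink, and is the larger of those in its own colour. Several things look just like the dish: the one meant starts farthest to the robot's right.

How it is judged:
By the outcome, as a careful person would: the job done as asked, in the order asked, and still so for the second after the job is handed in, with the robot touching nothing.
It also fails if it takes over 64 s, if anything falls off the work surface, if the arm or the gripper's body presses on something with over 40 N, if the wrist force passes 120 N, or if a joint passes its speed limit or range.

### The arm

A 6-joint arm with a two-finger parallel gripper is mounted at the origin on the work surface. World frame = base frame: x ahead of the robot, y to its left, z up, the work surface at z = 0. Lengths are in m, angles in rad, forces in N, time in s.
With the tool pointing down it reaches from about 0.375 to 0.9 m from the base axis. Payload 3.1 kg.
Tool frame: the origin (TCP) lies at the very end of the fingers, on their centre line; the grasp point (between the pads) lies 19 mm behind it; z points along the fingers, y is the line along which they close (so a half turn about z gives the same grasp; the last joint's range is limited). The gripper opens to 87 mm and grips with 3 to 60 N. Pads are 19 mm wide; open, the fingers measure 117 mm over their backs; the gripper's body (75 mm by 190 mm) begins 51 mm behind the grasp point.
Start: joints at [-1.46, 0.527, 1.433, -0, 1.181, -0.178], TCP at [0.179, -0.599, 0.223] pointing down, gripper open.
Joint ranges: [-3.08, 3.08], [-0.75, 2.2], [0.22, 2.44], [-1.43, 4.57], [0, 2.65], [-2.85, 2.85]. Speed limits (rad/s): [2.79, 2.79, 3.14, 3.14, 3.14, 3.14].

### API

Orientations are given as a unit quaternion [x, y, z, w].
In Python, from rig import status, viewer, robot gives the robot as it stands.
- The arm moves only by the tool arm_command, never from a script. Its arguments are lists of equal length, an entry for each row: "delta_rot": the turn, a rotation vector about the tool's x, y, z in degrees, a list of three; "delta_pos": the shift along the tool's x, y, z in m, a list of three; "gripper": the closure, from -1 (fully open) to 1 (shut). In form: {"delta_rot": [[rx, ry, rz], ...], "delta_pos": [[dx, dy, dz], ...], "gripper": [gripper, ...]}. A call has 1 to 12 rows; each row is the pose to reach, as a shift and turn from the pose commanded when the call began, along the tool's axes at that moment; what a row does not reach only later rows make up. A row lasts 1/12 s, in which the tool goes at most 41.7 mm and 7.16 degrees, less where a joint would pass 70% of its speed; a pose out of reach is approached as far as the arm can. A call with a gripper value outside its range is refused whole. The fingers move at their own pace and stop on an object; "grip_force" is the grip in N (left out, the last holds). Time passes only in rows, so rows that repeat a pose let the fingers close. It gives the time, the measured TCP pose, the force, the opening and the grip force at its end, in the units of the state.
- status.get_obs(): the state, without advancing time (a new reading comes with each control period).
- viewer.camera(name): name is "scene" or "top" or "wrist"; returns a dict with "pixels" (400x640x3 uint8, blue, green, red), "fx", "fy", "cx", "cy" (pixels), "pose" (4x4, takes a point from camera to world coordinates); the wrist camera has in their place "mount" (4x4, takes a point from camera to tool coordinates, whose origin is the TCP and whose axes are the flange's). Camera axes: x right, y down, z forward; pixel columns grow to the right and rows downward; lengths in m; the calibration is good to about 2 mm. A picture is of the moment at which its call begins: read the wrist's pose just before it. There is no depth.
- robot.hand_in(): hands the job in; it is judged then, once.
The state is a dict: "time": time; "q": joint angles; "joint_velocities": joint speeds; "joint_torque": joint torques, N m; "position": TCP position; "tool_rot": TCP orientation; "ft_force": force on the tool from outside, world axes, zero at the start; "moment": the same for the moment, N m; "grip_width": finger opening in m; "grip_force": force on a finger pad.
Only numpy, scipy, OpenCV 4.12 (cv2) and the standard library are available. Lean on these libraries where they do the work, as an engineer would, in place of code of your own. Each camera call takes 0.05 s, during which the arm holds its last target. There are 200 camera calls.

## Working session

There is one attempt and no reset: what is moved stays moved. The work goes in short steps, Python scripts to look and compute and a tool call to move; the robot and the scene stay as the last step left them, time stands still between calls to the robot, and variables do not carry over. Pictures are saved under pics/ and viewed, at most 10 in all, crops included, and the job is handed in when it is done.

Besides the shell and the picture viewer there is one more tool, called after "Emit:" as name(argument=value, ...), one argument or row to a line, values as JSON. arm_command: Moves the arm, as the interface text tells. Its arguments: {"type":"object","properties":{"delta_rot":{"type":"array","items":{"type":"array","items":{"type":"number"}}},"delta_pos":{"type":"array","items":{"type":"array","items":{"type":"number"}}},"gripper":{"type":"array","items":{"type":"number"}},"grip_force":{"type":"number"}},"required":["delta_rot","delta_pos","gripper"]}

```bash
mkdir -p pics
cat > h.py <<'E'
import numpy as np,cv2
from rig import status,viewer,robot
from scipy.spatial.transform import Rotation as R
def ray(c,u,v,pose): 
    d=np.array([(u-c["cx"])/c["fx"],(v-c["cy"])/c["fy"],1.]); return pose[:3,:3]@d,pose[:3,3]
def at(c,u,v,z,pose=None):
    pose=np.array(c["pose"]) if pose is None else pose
    d,o=ray(c,u,v,pose); return o+d*(z-o[2])/d[2]
def wpose(c,o):
    T=np.eye(4);T[:3,:3]=R.from_quat(o["tool_rot"]).as_matrix();T[:3,3]=o["position"];return T@np.array(c["mount"])
def proj(c,p,pose=None):
    pose=np.array(c["pose"]) if pose is None else pose
    q=np.linalg.inv(pose)@np.r_[p,1]; return c["fx"]*q[0]/q[2]+c["cx"],c["fy"]*q[1]/q[2]+c["cy"]
E
python3 - <<'E'
from h import *
o=status.get_obs();print(o)
for n in("scene","top"):
    c=viewer.camera(n);cv2.imwrite(f"pics/{n}0.png",c["pixels"]);print(n,c["fx"],c["cx"],np.round(c["pose"],3))
E
```

```text
{'time': 0.0, 'q': array([-1.45946944e+00,  5.28471879e-01,  1.43391338e+00, -3.35085438e-05,
        1.18142513e+00, -1.78533317e-01]), 'joint_velocities': array([-0.00111891, -0.00052111, -0.00034859, -0.00156557,  0.00012533,
        0.00019193]), 'joint_torque': array([-8.92316293e-04, -4.40043104e+01, -1.76594013e+01,  6.34066109e-02,
        5.82757720e-02, -1.55392790e-04]), 'position': array([ 0.17855074, -0.5981697 ,  0.22156463]), 'tool_rot': array([ 9.89514474e-01,  1.44429486e-01,  2.17700507e-05, -1.10875968e-03]), 'ft_force': array([-0.31275937,  0.11219449,  0.35928239]), 'moment': array([-0.00248691, -0.03194662, -0.00825701]), 'grip_force': 0.0, 'grip_width': 0.08693124765866335}
scene 387.01058805962583 319.87226834777465 [[-0.349  0.761 -0.548  1.084]
 [ 0.937  0.275 -0.216  0.241]
 [-0.014 -0.588 -0.808  0.89 ]
 [ 0.     0.     0.     1.   ]]
top 478.39070193203685 321.43017200849664 [[-3.000e-02 -9.720e-01  2.350e-01  3.050e-01]
 [-1.000e+00  3.000e-02 -1.000e-03  1.500e-02]
 [-6.000e-03 -2.350e-01 -9.720e-01  1.263e+00]
 [ 0.000e+00  0.000e+00  0.000e+00  1.000e+00]]
```

View pics/top0.png

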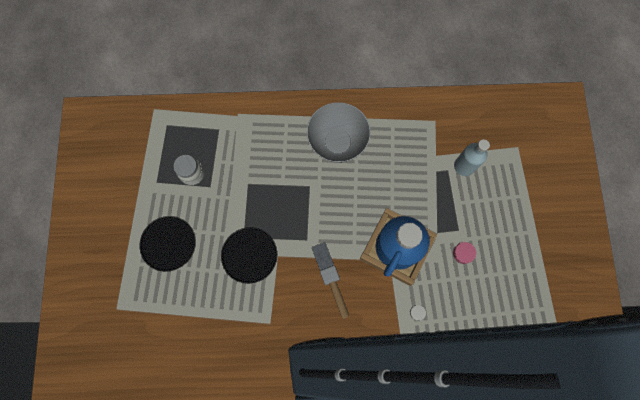

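View pics/scene0.png

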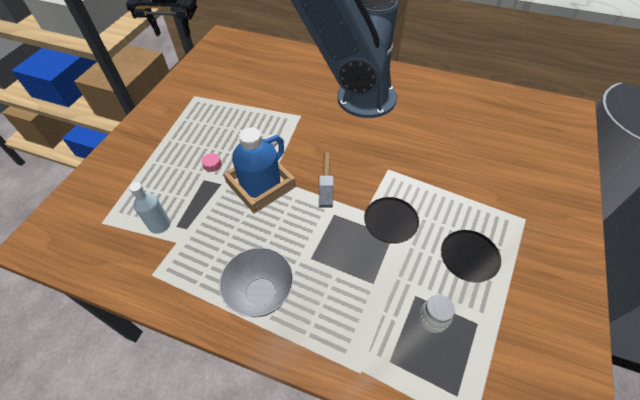

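The top view shows three cap candidates. The white one on the blue jug is at (410,235), a small white one on the bench at (418,313), and a pink one at (465,252). The jug cap fits, being the larger white one. There are two dishes, at (167,243) and (249,255). The second is farther to the robot's right, which is image right, so it fits. Next I'll measure both and confirm in one crop.

Run:
```python
from h import *
c=viewer.camera("top");s=viewer.camera("scene");im=c["pixels"]
cv2.imwrite("pics/crop1.png",cv2.resize(im[190:340,200:500],None,fx=2.6,fy=2.6,interpolation=cv2.INTER_CUBIC))
hsv=cv2.cvtColor(im,cv2.COLOR_BGR2HSV)
def blob(m,x0,y0,x1,y1):
    k=np.zeros_like(m);k[y0:y1,x0:x1]=m[y0:y1,x0:x1]
    n,l,st,ce=cv2.connectedComponentsWithStats(k.astype(np.uint8));i=1+np.argmax(st[1:,4]);return ce[i],st[i]
w=(hsv[...,1]<50)&(hsv[...,2]>125)
ce,st=blob(w,392,218,428,255);print("cap",ce,st,at(c,*ce,.2045))
ce,st=blob(w,408,303,428,324);print("small",ce,st,at(c,*ce,.02))
b=im.max(2)<28
for box in((215,222,283,290),(135,210,200,275)):
    ce,st=blob(b,*box);print("dish",ce,st,at(c,*ce,.008))
ss=s["pixels"];w=(ss.min(2)>150)
ce,st=blob(w,236,125,266,152);print("scene cap",ce,st,at(s,*ce,.2))
ph=cv2.cvtColor(ss,cv2.COLOR_BGR2HSV)
for p in [(391,220)]:print("scene dish",at(s,*p,.008))
print("handle root/tip",at(c,391,268,.12),at(c,403,250,.12))
```

```text
cap [409.68025751 234.95493562] [398 223  24  25 466] [ 0.48001479 -0.18075818  0.2045    ]
small [417.21282799 313.41107872] [408 303  20  21 343] [ 0.30953551 -0.21929566  0.02      ]
dish [248.52228164 255.89572193] [ 222  228   54   55 1122] [0.46993931 0.21017543 0.008     ]
dish [166.61356467 243.92981073] [ 140  217   55   54 1268] [0.50835361 0.42746482 0.008     ]
scene cap [249.56048387 132.95362903] [236 125  30  22 496] [ 0.47586337 -0.18621384  0.2       ]
scene dish [0.47973523 0.20918793 0.008     ]
handle root/tip [ 0.41599344 -0.14627167  0.12      ] [ 0.45804268 -0.17775364  0.12      ]
```

View pics/crop1.png

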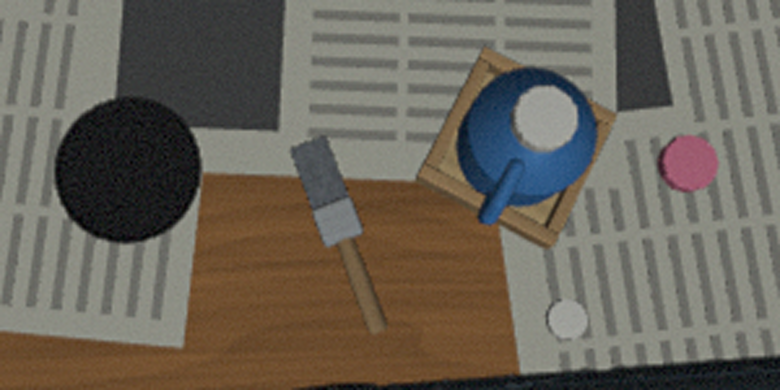

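The crop confirms both: the large white jug cap, at about (0.478,-0.182), and the right-hand dish, at about (0.472,0.210). I'll move above the cap with the wrist pre-wound.

Emit:
arm_command(
  delta_rot=[
    [0, 0, 7],
    [0, 0, 14],
    [0, 0, 21],
    [0, 0, 28],
    [0, 0, 35],
    [0, 0, 42],
    [0, 0, 49],
    [0, 0, 56],
    [0, 0, 56],
    [0, 0, 56],
    [0, 0, 56],
    [0, 0, 56],
  ],
  delta_pos=[
    [0, 0, -0.04],
    [0, 0, -0.08],
    [0.034, -0.026, -0.1],
    [0.067, -0.052, -0.1],
    [0.1, -0.078, -0.1],
    [0.134, -0.104, -0.1],
    [0.167, -0.13, -0.1],
    [0.2, -0.156, -0.1],
    [0.234, -0.182, -0.1],
    [0.268, -0.208, -0.1],
    [0.301, -0.234, -0.1],
    [0.33, -0.26, -0.1],
  ],
  gripper=[-1, -1, -1, -1, -1, -1, -1, -1, -1, -1, -1, -1],
)

```text
time: 1.2
position: [0.4153, -0.2633, 0.3226]
tool_rot: [0.941, -0.337, 0.0, 0.0]
ft_force: [0.7, -0.1, 0.1]
grip_width: 0.0871
grip_force: 0.0
```

Run:
```python
from h import *
o=status.get_obs();print(o["position"],o["q"])
M=R.from_quat(o["tool_rot"]).as_matrix();print(np.round(M,3))
print(M.T@(np.array([.478,-.182,.33])-o["position"]))
```

```text
[ 0.4153315  -0.26334097  0.32260241] [-7.92816686e-01  2.30680201e-01  1.62201693e+00  1.04486982e-04
  1.28842143e+00  1.46596578e+00]
[[ 0.773 -0.635  0.   ]
 [-0.635 -0.773 -0.   ]
 [ 0.    -0.    -1.   ]]
[-0.00323646 -0.10263173 -0.007394  ]
```

Emit:
arm_command(
  delta_rot=[
    [0, 0, 0],
    [0, 0, 0],
    [0, 0, 0],
    [0, 0, 0],
    [0, 0, 0],
    [0, 0, 0],
  ],
  delta_pos=[
    [-0.003, -0.035, -0.005],
    [-0.003, -0.07, -0.007],
    [-0.003, -0.103, -0.007],
    [-0.003, -0.103, -0.007],
    [-0.003, -0.103, -0.007],
    [-0.003, -0.103, -0.007],
  ],
  gripper=[-1, -1, -1, -1, -1, -1],
)

```text
time: 1.7
position: [0.4771, -0.1836, 0.3293]
tool_rot: [0.942, -0.337, -0.0, 0.0]
ft_force: [0.4, -0.6, -1.0]
grip_width: 0.0871
grip_force: 0.0
```

Run:
```python
from h import *
o=status.get_obs();c=viewer.camera("wrist");P=wpose(c,o);print(o["position"],o["q"])
im=c["pixels"];cv2.imwrite("pics/w1.png",im);print(np.round(c["mount"],3),proj(c,[.478,-.182,.2045],P))
g=im.min(2)>130
n,l,st,ce=cv2.connectedComponentsWithStats(g.astype(np.uint8))
for i in range(1,n):
    if st[i,4]>400:print(st[i],ce[i],at(c,*ce[i],.2045,P))
```

```text
[ 0.47711433 -0.18361328  0.32930108] [-5.85795805e-01  2.55371955e-01  1.56800777e+00 -7.47634125e-04
  1.31890008e+00  1.67212738e+00]
[[ 0.    -0.964 -0.266  0.072]
 [ 1.     0.    -0.     0.   ]
 [ 0.    -0.266  0.964 -0.163]
 [ 0.     0.     0.     1.   ]] (np.float64(316.7437420521437), np.float64(183.54641847727422))
[     0      0    640    259 114593] [319.71487787 108.01240913] [ 0.5257084  -0.22441079  0.2045    ]
[ 280  147   65   64 3204] [312.37921348 178.41666667] [ 0.48392702 -0.18198881  0.2045    ]
```

View pics/w1.png

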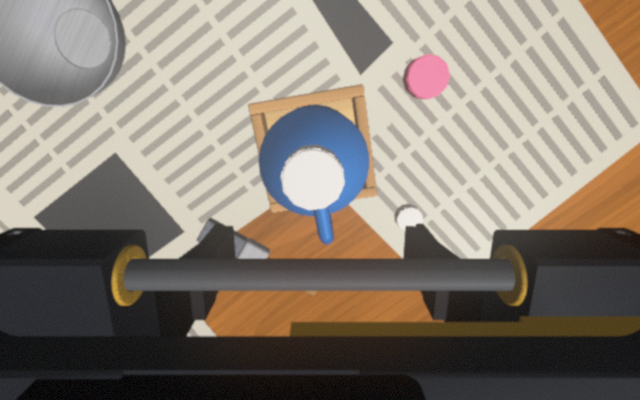

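The wrist view shows the cap at (312,178) and the jug frame around it, with the handle pointing down-image. I'll fit the cap's centre and flat angle by rendering a 12-sided prism silhouette.

```bash
cat > fit.py <<'E'
from h import *
from scipy.optimize import minimize
def fit(x0,z0=.178,ztop=.2045):
    o=status.get_obs();c=viewer.camera("wrist");P=wpose(c,o)
    u,v=map(int,proj(c,[*x0,ztop],P));K=8;a0,b0=u-60,max(v-60,0)
    im=c["pixels"][b0:b0+120,a0:a0+120].astype(float)
    bl=im[...,2]  # red: white cap bright, blue jug dark
    W=cv2.resize(bl,None,fx=K/2,fy=K/2,interpolation=cv2.INTER_CUBIC);S=K/2
    hi=np.median(bl[bl>130]);lo=np.median(bl[40:80,20:100][bl[40:80,20:100]<110])
    ref=np.clip((W-lo)/(hi-lo),0,1)
    def ren(p):
        r=.027/np.cos(np.pi/12);t=p[2]+np.pi/12+np.arange(12)*np.pi/6
        pts=[proj(c,[p[0]+r*np.cos(a),p[1]+r*np.sin(a),z],P) for a in t for z in(z0,ztop)]
        h=cv2.convexHull(np.array([((q[0]-a0+.5)*S-.5,(q[1]-b0+.5)*S-.5) for q in pts],np.float32))
        m=np.zeros(W.shape,np.float32);cv2.fillConvexPoly(m,np.round(h*16).astype(np.int32),1,cv2.LINE_8,4)
        return cv2.GaussianBlur(m,(0,0),S*.6)
    n=len(W);yy,xx=np.mgrid[:n,:n];near=np.hypot(xx-n/2,yy-n/2)<S*52
    f=lambda p:float((((ren(p)-ref)**2)*near).mean())*1e3
    res=[]
    for d in range(0,30,5):
        a=np.radians(d);r=minimize(f,[*x0,a],method="Nelder-Mead",options=dict(initial_simplex=[[*x0,a],[x0[0]+.004,x0[1],a],[x0[0],x0[1]+.004,a],[*x0,a+.08]],xatol=1e-4,fatol=1e-4))
        res.append((r.fun,r.x[0],r.x[1],np.degrees(r.x[2])%30))
    cv2.imwrite("pics/fit.png",np.hstack([ref,ren(r.x)])*255)
    for r in sorted(res):print(np.round(r,4))
    M=R.from_quat(o["tool_rot"]).as_matrix();print("yaw y-axis",np.degrees(np.arctan2(M[1,1],M[0,1]))%30, "pos",o["position"])
    b=min(res);print("delta tool",M.T@(np.array([b[1],b[2],.18])-o["position"]))
E
python3 -c "from fit import *;fit([.482,-.181])"
```

```text
[62.4778  0.4826 -0.1808 27.9677]
[62.51    0.4825 -0.1807 28.1348]
[62.514   0.4825 -0.1808 29.6652]
[62.515   0.4825 -0.1808 29.0521]
[62.5632  0.4825 -0.1808 27.9373]
[63.6113  0.4824 -0.1807 11.5911]
yaw y-axis 20.56157387691323 pos [ 0.47688881 -0.18413003  0.32929948]
delta tool [ 0.00234201 -0.00628343  0.14929406][ WARN:0@7.407] global loadsave.cpp:1063 imwrite_ Unsupported depth image for selected encoder is fallbacked to CV_8U.
```

The fit puts the cap at (0.4825,-0.1808), with flats at about 28.5° mod 30. I'll align to that and descend.

Emit:
arm_command(
  delta_rot=[
    [0, 0, -4],
    [0, 0, -8],
    [0, 0, -8],
    [0, 0, -8],
    [0, 0, -8],
    [0, 0, -8],
    [0, 0, -8],
    [0, 0, -8],
    [0, 0, -8],
    [0, 0, -8],
  ],
  delta_pos=[
    [0.002, -0.006, 0.02],
    [0.002, -0.006, 0.05],
    [0.002, -0.006, 0.08],
    [0.002, -0.006, 0.1],
    [0.002, -0.006, 0.12],
    [0.002, -0.006, 0.135],
    [0.002, -0.006, 0.145],
    [0.002, -0.006, 0.149],
    [0.002, -0.006, 0.149],
    [0.002, -0.006, 0.149],
  ],
  gripper=[-1, -1, -1, -1, -1, -1, -1, -1, -1, -1],
  grip_force=4,
)

```text
time: 2.63
position: [0.4831, -0.181, 0.1811]
tool_rot: [0.963, -0.271, 0.001, 0.0]
ft_force: [-0.2, -0.8, 0.4]
grip_width: 0.0871
grip_force: 0.0
```

Emit:
arm_command(
  delta_rot=[
    [0, 0, 0],
    [0, 0, 0],
    [0, 0, 0],
    [0, 0, 0],
    [0, 0, 0],
    [0, 0, 0],
    [0, 0, 0],
    [0, 0, 0],
  ],
  delta_pos=[
    [0, 0, 0],
    [0, 0, 0],
    [0, 0, 0],
    [0, 0, 0],
    [0, 0, 0],
    [0, 0, 0],
    [0, 0, 0],
    [0, 0, 0],
  ],
  gripper=[0, 1, 1, 1, 1, 1, 1, 1],
  grip_force=4,
)

```text
time: 3.3
position: [0.483, -0.1802, 0.1807]
tool_rot: [0.963, -0.271, 0.0, 0.0]
ft_force: [-0.5, -0.3, 2.0]
grip_width: 0.0541
grip_force: 4.0
```

Run:
```python
from h import *
o=status.get_obs();M=R.from_quat(o["tool_rot"]).as_matrix()
print(o["time"],o["position"],o["q"],o["grip_width"],o["grip_force"],"F tool",M.T@o["ft_force"],o["moment"],np.degrees(np.arctan2(M[1,1],M[0,1])))
c=viewer.camera("wrist");cv2.imwrite("pics/w2.png",c["pixels"])
```

```text
3.3 [ 0.48295172 -0.18016621  0.18073137] [-5.74116277e-01  4.39736988e-01  1.74952208e+00  2.83590534e-05
  9.52125928e-01  1.54456781e+00] 0.05406699363658763 3.999995892874254 F tool [-0.25042467  0.54671849 -1.96944788] [0.1276607  0.08983129 0.01800899] -121.39259865773596
```

View pics/w2.png

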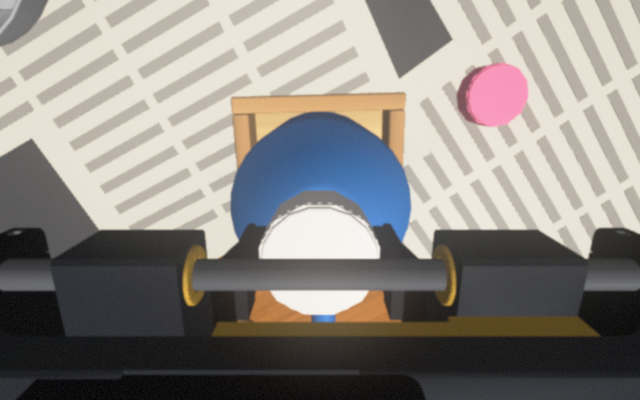

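The pads sit on the flats (54.1 mm). I'll grip hard and start the twist.

Emit:
arm_command(
  delta_rot=[
    [0, 0, 0],
    [0, 0, 0],
    [0, 0, 0],
    [0, 0, -4],
    [0, 0, -8],
    [0, 0, -12],
    [0, 0, -16],
    [0, 0, -20],
  ],
  delta_pos=[
    [0, 0, 0],
    [0, 0, 0],
    [0, 0, 0],
    [0, 0, 0],
    [0, 0, 0],
    [0, 0, 0],
    [0, 0, 0],
    [0, 0, 0],
  ],
  gripper=[1, 1, 1, 1, 1, 1, 1, 1],
  grip_force=58,
)

```text
time: 4.02
position: [0.4828, -0.1797, 0.1807]
tool_rot: [0.995, -0.1, 0.0, -0.001]
ft_force: [-0.9, 0.7, 5.3]
grip_width: 0.0535
grip_force: 58.0
```

```bash
cat > st.py <<'E'
from h import *
o=status.get_obs();M=R.from_quat(o["tool_rot"]).as_matrix()
print("t",o["time"],"p",np.round(o["position"],4),"q6",o["q"][5],"w",round(o["grip_width"],4),round(o["grip_force"],1),"F",np.round(o["ft_force"],1),"m",np.round(o["moment"],3),"yawy",np.degrees(np.arctan2(M[1,1],M[0,1])))
E
python3 st.py
```

```text
t 4.0167 p [ 0.4828 -0.1797  0.1807] q6 1.1951036377302025 w 0.0535 58.0 F [-0.9  0.7  5.3] m [ 0.315  0.169 -0.9  ] yawy -101.46305785803443
```

Emit:
arm_command(
  delta_rot=[
    [0, 0, -4],
    [0, 0, -8],
    [0, 0, -12],
    [0, 0, -16],
    [0, 0, -18],
    [0, 0, -18],
  ],
  delta_pos=[
    [0, 0, 0],
    [0, 0, 0],
    [0, 0, 0],
    [0, 0, 0],
    [0, 0, 0],
    [0, 0, 0],
  ],
  gripper=[1, 1, 1, 1, 1, 1],
)

```text
time: 4.52
position: [0.4807, -0.1799, 0.1809]
tool_rot: [0.998, 0.058, -0.002, -0.0]
ft_force: [-5.3, 0.3, 8.5]
grip_width: 0.0537
grip_force: 58.0
```

```bash
python3 st.py
```

```text
t 4.5167 p [ 0.4807 -0.1799  0.1809] q6 0.8805487267206551 w 0.0537 58.0 F [-5.3  0.3  8.5] m [-0.06   1.166 -0.119] yawy -83.29542911067573
```

It broke loose: the moment fell from 0.9 to 0.1 N m at 0.665 rad. Now a light grip, then spin on.

Emit:
arm_command(
  delta_rot=[
    [0, 0, 0],
    [0, 0, 0],
    [0, 0, 0],
    [0, 0, -4],
    [0, 0, -8],
    [0, 0, -12],
    [0, 0, -16],
    [0, 0, -20],
    [0, 0, -20],
  ],
  delta_pos=[
    [0, 0, 0],
    [0, 0, 0],
    [0, 0, 0],
    [0, 0, 0],
    [0, 0, 0],
    [0, 0, 0],
    [0, 0, 0],
    [0, 0, 0],
    [0, 0, 0],
  ],
  gripper=[1, 1, 1, 1, 1, 1, 1, 1, 1],
  grip_force=6,
)

```text
time: 5.27
position: [0.4832, -0.1806, 0.1806]
tool_rot: [0.973, 0.231, 0.0, 0.0]
ft_force: [0.1, -1.5, 1.2]
grip_width: 0.0553
grip_force: 6.0
```

```bash
python3 st.py
```

```text
t 5.2667 p [ 0.4832 -0.1806  0.1806] q6 0.5311405295188716 w 0.0553 6.0 F [ 0.1 -1.5  1.2] m [-0.027 -0.096  0.019] yawy -63.33707344116583
```

Emit:
arm_command(
  delta_rot=[
    [0, 0, -3],
    [0, 0, -6],
    [0, 0, -9],
    [0, 0, -9],
  ],
  delta_pos=[
    [0, 0, 0],
    [0, 0, 0],
    [0, 0, 0],
    [0, 0, 0],
  ],
  gripper=[1, 1, 1, 1],
  grip_force=12,
)

```text
time: 5.6
position: [0.4833, -0.1805, 0.1806]
tool_rot: [0.952, 0.305, 0.0, 0.0]
ft_force: [0.8, -1.5, 0.9]
grip_width: 0.0547
grip_force: 12.0
```

```bash
python3 st.py
```

```text
t 5.6 p [ 0.4833 -0.1805  0.1806] q6 0.3760265777960284 w 0.0547 12.0 F [ 0.8 -1.5  0.9] m [-0.144 -0.094 -0.021] yawy -54.44770414104798
```

Emit:
arm_command(
  delta_rot=[
    [0, 0, -3],
    [0, 0, -6],
    [0, 0, -9],
    [0, 0, -12],
    [0, 0, -15],
    [0, 0, -18],
  ],
  delta_pos=[
    [0, 0, 0],
    [0, 0, 0],
    [0, 0, 0],
    [0, 0, 0],
    [0, 0, 0],
    [0, 0, 0],
  ],
  gripper=[1, 1, 1, 1, 1, 1],
  grip_force=12,
)

```text
time: 6.1
position: [0.4832, -0.1804, 0.1806]
tool_rot: [0.893, 0.451, 0.0, 0.0]
ft_force: [0.5, -0.6, 0.6]
grip_width: 0.0548
grip_force: 12.0
```

```bash
python3 st.py
python3 - <<'E'
from h import *
c=viewer.camera("wrist");cv2.imwrite("pics/w3.png",cv2.resize(c["pixels"][170:340,200:440],None,fx=3,fy=3,interpolation=cv2.INTER_CUBIC))
E
```

```text
t 6.1 p [ 0.4832 -0.1804  0.1806] q6 0.06140480333978509 w 0.0548 12.0 F [ 0.5 -0.6  0.6] m [-0.104 -0.165 -0.036] yawy -36.42402348126739
```

View pics/w3.png

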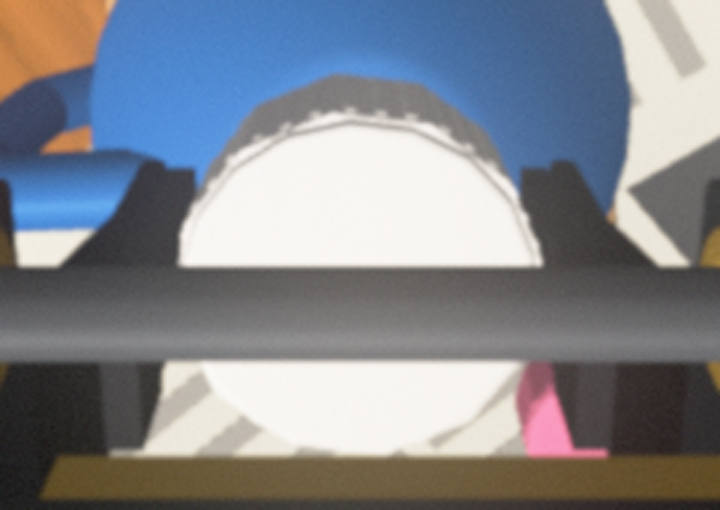

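The crop shows the cap between the pads. The width held at 54.8 mm through the last 18° at about 0.03 N m, so the cap is turning with the fingers. I'll keep going and feel for the stop.

Emit:
arm_command(
  delta_rot=[
    [0, 0, -3],
    [0, 0, -6],
    [0, 0, -9],
    [0, 0, -12],
    [0, 0, -15],
  ],
  delta_pos=[
    [0, 0, 0],
    [0, 0, 0],
    [0, 0, 0],
    [0, 0, 0],
    [0, 0, 0],
  ],
  gripper=[1, 1, 1, 1, 1],
  grip_force=10,
)

```text
time: 6.57
position: [0.4832, -0.1803, 0.1806]
tool_rot: [0.826, 0.563, 0.0, 0.0]
ft_force: [0.6, 0.4, 0.3]
grip_width: 0.055
grip_force: 10.0
```

```bash
python3 st.py
```

```text
t 6.5667 p [ 0.4832 -0.1803  0.1806] q6 -0.19983949856375421 w 0.055 10.0 F [0.6 0.4 0.3] m [-0.068 -0.2    0.006] yawy -21.4555234447253
```

Emit:
arm_command(
  delta_rot=[
    [0, 0, -3],
    [0, 0, -6],
    [0, 0, -9],
  ],
  delta_pos=[
    [0, 0, 0],
    [0, 0, 0],
    [0, 0, 0],
  ],
  gripper=[1, 1, 1],
  grip_force=10,
)

```text
time: 6.82
position: [0.4832, -0.1802, 0.1806]
tool_rot: [0.78, 0.626, 0.0, 0.0]
ft_force: [0.5, -0.0, 2.1]
grip_width: 0.0549
grip_force: 10.0
```

```bash
python3 st.py
```

```text
t 6.8167 p [ 0.4832 -0.1802  0.1806] q6 -0.3568818935193563 w 0.0549 10.0 F [ 0.5 -0.   2.1] m [-0.016 -0.224  0.061] yawy -12.46040696806841
```

Emit:
arm_command(
  delta_rot=[
    [0, 0, -3],
    [0, 0, -6],
    [0, 0, -8],
  ],
  delta_pos=[
    [0, 0, 0],
    [0, 0, 0],
    [0, 0, 0],
  ],
  gripper=[1, 1, 1],
)

```text
time: 7.07
position: [0.4832, -0.1802, 0.1806]
tool_rot: [0.734, 0.679, 0.0, 0.0]
ft_force: [0.4, -0.9, 1.6]
grip_width: 0.0544
grip_force: 10.0
```

```bash
python3 st.py
```

```text
t 7.0667 p [ 0.4832 -0.1802  0.1806] q6 -0.49627538678680355 w 0.0544 10.0 F [ 0.4 -0.9  1.6] m [-0.045 -0.234  0.041] yawy -4.47472076650595
```

Emit:
arm_command(
  delta_rot=[
    [0, 0, -3],
    [0, 0, -6],
    [0, 0, -8],
  ],
  delta_pos=[
    [0, 0, 0],
    [0, 0, 0],
    [0, 0, 0],
  ],
  gripper=[1, 1, 1],
)

```text
time: 7.32
position: [0.4835, -0.1799, 0.1806]
tool_rot: [0.685, 0.728, 0.001, 0.0]
ft_force: [1.9, 1.1, 1.0]
grip_width: 0.0548
grip_force: 10.0
```

```bash
python3 st.py
```

```text
t 7.3167 p [ 0.4835 -0.1799  0.1806] q6 -0.6357659177165723 w 0.0548 10.0 F [1.9 1.1 1. ] m [ 0.222 -0.434 -0.071] yawy 3.4882323619590125
```

Emit:
arm_command(
  delta_rot=[
    [0, 0, -3],
    [0, 0, -6],
    [0, 0, -8],
  ],
  delta_pos=[
    [0, 0, 0],
    [0, 0, 0],
    [0, 0, 0],
  ],
  gripper=[1, 1, 1],
)

```text
time: 7.57
position: [0.4834, -0.1803, 0.1805]
tool_rot: [0.633, 0.774, 0.001, 0.0]
ft_force: [0.2, -1.4, -0.5]
grip_width: 0.055
grip_force: 10.0
```

```bash
python3 st.py
```

```text
t 7.5667 p [ 0.4834 -0.1803  0.1805] q6 -0.7740954409445492 w 0.055 10.0 F [ 0.2 -1.4 -0.5] m [-0.126 -0.295 -0.385] yawy 11.409356845802842
```

Emit:
arm_command(
  delta_rot=[
    [0, 0, -2],
    [0, 0, -4],
    [0, 0, -4],
  ],
  delta_pos=[
    [0, 0, 0],
    [0, 0, 0],
    [0, 0, 0],
  ],
  gripper=[1, 1, 1],
  grip_force=8,
)

```text
time: 7.82
position: [0.4832, -0.1802, 0.1804]
tool_rot: [0.606, 0.795, 0.0, 0.0]
ft_force: [1.7, -0.2, 0.1]
grip_width: 0.0553
grip_force: 8.0
```

```bash
python3 st.py
```

```text
t 7.8167 p [ 0.4832 -0.1802  0.1804] q6 -0.8434724775223879 w 0.0553 8.0 F [ 1.7 -0.2  0.1] m [-0.015 -0.365 -0.263] yawy 15.396321444397753
```

The moment stays at −0.26 to −0.39 N m as the fingers slip, so the cap is at its stop. I'll open a little, turn back 6° onto the flats, regrip, and test-lift 1.5 mm.

Emit:
arm_command(
  delta_rot=[
    [0, 0, 0],
    [0, 0, 0],
    [0, 0, 3],
    [0, 0, 6],
    [0, 0, 6],
    [0, 0, 6],
    [0, 0, 6],
    [0, 0, 6],
    [0, 0, 6],
  ],
  delta_pos=[
    [0, 0, 0],
    [0, 0, 0],
    [0, 0, 0],
    [0, 0, 0],
    [0, 0, 0],
    [0, 0, 0],
    [0, 0, 0],
    [0, 0, 0],
    [0, 0, 0],
  ],
  gripper=[-0.5, -0.5, -0.5, -0.5, 1, 1, 1, 1, 1],
  grip_force=10,
)

```text
time: 8.57
position: [0.4827, -0.18, 0.1804]
tool_rot: [0.645, 0.764, -0.0, -0.0]
ft_force: [1.1, 0.6, 0.1]
grip_width: 0.0551
grip_force: 10.0
```

```bash
python3 st.py
```

```text
t 8.5667 p [ 0.4827 -0.18    0.1804] q6 -0.7421434561186411 w 0.0551 10.0 F [1.1 0.6 0.1] m [ 0.05  -0.133 -0.059] yawy 9.62414580658981
```

Emit:
arm_command(
  delta_rot=[
    [0, 0, 0],
    [0, 0, 0],
    [0, 0, 0],
    [0, 0, 0],
  ],
  delta_pos=[
    [0, 0, -0.0005],
    [0, 0, -0.001],
    [0, 0, -0.0015],
    [0, 0, -0.0015],
  ],
  gripper=[1, 1, 1, 1],
  grip_force=10,
)

```text
time: 8.9
position: [0.4829, -0.1802, 0.1822]
tool_rot: [0.645, 0.764, 0.0, 0.0]
ft_force: [-0.5, -0.1, -1.3]
grip_width: 0.0551
grip_force: 10.0
```

```bash
python3 st.py
```

```text
t 8.9 p [ 0.4829 -0.1802  0.1822] q6 -0.7418857501532934 w 0.0551 10.0 F [-0.5 -0.1 -1.3] m [ 0.001 -0.118  0.023] yawy 9.609097733882269
```

Emit:
arm_command(
  delta_rot=[
    [0, 0, 0],
    [0, 0, 0],
    [0, 0, 0],
    [0, 0, 0],
  ],
  delta_pos=[
    [0, 0, -0.001],
    [0, 0, -0.002],
    [0, 0, -0.003],
    [0, 0, -0.003],
  ],
  gripper=[1, 1, 1, 1],
)

```text
time: 9.23
position: [0.483, -0.1803, 0.1853]
tool_rot: [0.645, 0.764, -0.0, 0.0]
ft_force: [-0.7, 1.2, -0.2]
grip_width: 0.0555
grip_force: 10.0
```

```bash
python3 st.py
```

```text
t 9.2333 p [ 0.483  -0.1803  0.1853] q6 -0.7418301877853967 w 0.0555 10.0 F [-0.7  1.2 -0.2] m [ 0.015 -0.119 -0.021] yawy 9.608966736007998
```

Emit:
arm_command(
  delta_rot=[
    [0, 0, 0],
    [0, 0, 0],
    [0, 0, 0],
    [0, 0, 0],
  ],
  delta_pos=[
    [0, 0, -0.001],
    [0, 0, -0.002],
    [0, 0, -0.003],
    [0, 0, -0.003],
  ],
  gripper=[1, 1, 1, 1],
)

```text
time: 9.57
position: [0.4829, -0.1802, 0.1883]
tool_rot: [0.645, 0.764, -0.0, 0.0]
ft_force: [0.1, -0.2, 0.4]
grip_width: 0.0548
grip_force: 10.0
```

```bash
python3 st.py
```

```text
t 9.5667 p [ 0.4829 -0.1802  0.1883] q6 -0.7418379629118875 w 0.0548 10.0 F [ 0.1 -0.2  0.4] m [-0.008 -0.113  0.038] yawy 9.60857659431094
```

There's no resistance after 8 mm, so the cap is free. I'll lift it straight off.

Emit:
arm_command(
  delta_rot=[
    [0, 0, 0],
    [0, 0, 0],
    [0, 0, 0],
    [0, 0, 0],
    [0, 0, 0],
    [0, 0, 0],
    [0, 0, 0],
    [0, 0, 0],
    [0, 0, 0],
    [0, 0, 0],
  ],
  delta_pos=[
    [0, 0, -0.003],
    [0, 0, -0.006],
    [0, 0, -0.009],
    [0, 0, -0.012],
    [0, 0, -0.016],
    [0, 0, -0.02],
    [0, 0, -0.026],
    [0, 0, -0.034],
    [0, 0, -0.045],
    [0, 0, -0.055],
  ],
  gripper=[1, 1, 1, 1, 1, 1, 1, 1, 1, 1],
  grip_force=14,
)

```text
time: 10.4
position: [0.4829, -0.1802, 0.2441]
tool_rot: [0.645, 0.764, 0.0, 0.0]
ft_force: [0.7, -0.0, 0.0]
grip_width: 0.0548
grip_force: 14.0
```

```bash
python3 st.py;python3 - <<'E'
from h import *
o=status.get_obs();M=R.from_quat(o["tool_rot"]).as_matrix();print(M.T@(np.array([.472,.21,.12])-o["position"]))
c=viewer.camera("scene");cv2.imwrite("pics/s2.png",c["pixels"])
E
```

```text
t 10.4 p [ 0.4829 -0.1802  0.2441] q6 -0.7418166272448493 w 0.0548 14.0 F [ 0.7 -0.   0. ] m [-0.029 -0.118 -0.033] yawy 9.604102663300496
[0.38657448 0.05432466 0.1240451 ]
```

View pics/s2.png

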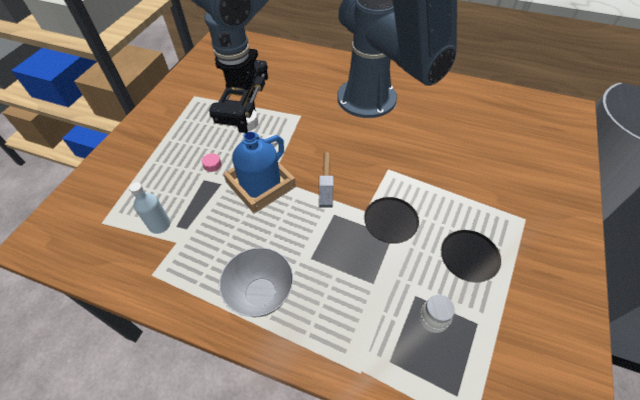

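The scene view shows the jug neck bare (250,138) and the cap held in the gripper (251,120). The space behind the arm is clear, with no third dish. I'll carry the cap to the dish.

Emit:
arm_command(
  delta_rot=[
    [0, 0, 0],
    [0, 0, 0],
    [0, 0, 0],
    [0, 0, 0],
    [0, 0, 0],
    [0, 0, 0],
    [0, 0, 0],
    [0, 0, 0],
    [0, 0, 0],
    [0, 0, 0],
    [0, 0, 0],
    [0, 0, 0],
  ],
  delta_pos=[
    [0.015, 0.002, 0],
    [0.045, 0.006, 0],
    [0.08, 0.011, 0],
    [0.117, 0.016, 0],
    [0.154, 0.021, 0],
    [0.191, 0.027, 0],
    [0.228, 0.032, 0],
    [0.265, 0.037, 0],
    [0.302, 0.042, 0],
    [0.335, 0.047, 0],
    [0.365, 0.051, 0],
    [0.387, 0.054, 0],
  ],
  gripper=[1, 1, 1, 1, 1, 1, 1, 1, 1, 1, 1, 1],
)

```text
time: 11.45
position: [0.4712, 0.2131, 0.2435]
tool_rot: [0.645, 0.764, 0.001, 0.0]
ft_force: [0.7, -0.9, -1.3]
grip_width: 0.0552
grip_force: 14.0
```

Emit:
arm_command(
  delta_rot=[
    [0, 0, 0],
    [0, 0, 0],
    [0, 0, 0],
    [0, 0, 0],
  ],
  delta_pos=[
    [0, 0, 0.02],
    [0, 0, 0.05],
    [0, 0, 0.05],
    [0, 0, 0.05],
  ],
  gripper=[1, 1, 1, 1],
)

```text
time: 11.78
position: [0.4703, 0.2103, 0.1922]
tool_rot: [0.645, 0.764, -0.002, -0.001]
ft_force: [0.3, 0.0, -0.3]
grip_width: 0.0552
grip_force: 14.0
```

```bash
python3 st.py;python3 - <<'E'
from h import *
o=status.get_obs();c=viewer.camera("wrist");P=wpose(c,o);im=c["pixels"].copy()
for ctr,col in(((.472,.21),(0,0,255)),):
    pts=np.array([proj(c,[ctr[0]+.075*np.cos(a),ctr[1]+.075*np.sin(a),.011],P) for a in np.linspace(0,6.28,60)])
    cv2.polylines(im,[np.round(pts).astype(int)],True,col,1)
cv2.imwrite("pics/w4.png",im)
E
```

```text
t 11.7833 p [0.4703 0.2103 0.1922] q6 0.03545258429637056 w 0.0552 14.0 F [ 0.3  0.  -0.3] m [ 0.004 -0.127  0.046] yawy 9.618731289442724
```

View pics/w4.png

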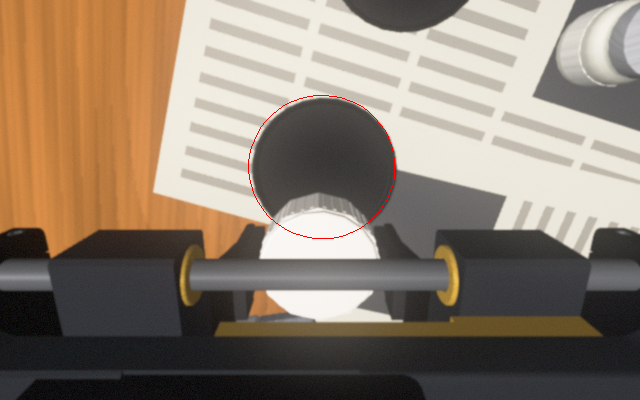

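The dish lies within about 2 mm of the red predicted circle, slightly to its right, and the cap is level in the grip. I'll descend with a 3 mm correction.

Emit:
arm_command(
  delta_rot=[
    [0, 0, 0],
    [0, 0, 0],
    [0, 0, 0],
    [0, 0, 0],
    [0, 0, 0],
    [0, 0, 0],
    [0, 0, 0],
    [0, 0, 0],
    [0, 0, 0],
    [0, 0, 0],
    [0, 0, 0],
  ],
  delta_pos=[
    [0, 0.003, 0.02],
    [0, 0.003, 0.045],
    [0, 0.003, 0.07],
    [0, 0.003, 0.095],
    [0, 0.003, 0.12],
    [0, 0.003, 0.14],
    [0, 0.003, 0.158],
    [0, 0.003, 0.17],
    [0, 0.003, 0.178],
    [0, 0.003, 0.182],
    [0, 0.003, 0.182],
  ],
  gripper=[1, 1, 1, 1, 1, 1, 1, 1, 1, 1, 1],
)

```text
time: 12.75
position: [0.4754, 0.2108, 0.0114]
tool_rot: [0.646, 0.764, 0.0, 0.0]
ft_force: [-0.4, 1.2, -0.4]
grip_width: 0.055
grip_force: 14.0
```

```bash
python3 st.py
```

```text
t 12.75 p [0.4754 0.2108 0.0114] q6 0.035208868783624434 w 0.055 14.0 F [-0.4  1.2 -0.4] m [-0.034 -0.107  0.004] yawy 9.573166394539696
```

Emit:
arm_command(
  delta_rot=[
    [0, 0, 0],
    [0, 0, 0],
    [0, 0, 0],
    [0, 0, 0],
  ],
  delta_pos=[
    [0, 0, 0.0005],
    [0, 0, 0.001],
    [0, 0, 0.0015],
    [0, 0, 0.0015],
  ],
  gripper=[1, 1, 1, 1],
)

```text
time: 13.08
position: [0.4749, 0.211, 0.0102]
tool_rot: [0.645, 0.764, 0.0, 0.0]
ft_force: [0.5, -0.1, -0.4]
grip_width: 0.0552
grip_force: 14.0
```

```bash
python3 st.py
```

```text
t 13.0833 p [0.4749 0.211  0.0102] q6 0.03523936031083543 w 0.0552 14.0 F [ 0.5 -0.1 -0.4] m [-0.04  -0.141 -0.018] yawy 9.606577754041407
```

Emit:
arm_command(
  delta_rot=[
    [0, 0, 0],
    [0, 0, 0],
    [0, 0, 0],
    [0, 0, 0],
  ],
  delta_pos=[
    [0, 0, 0.0007],
    [0, 0, 0.0014],
    [0, 0, 0.002],
    [0, 0, 0.002],
  ],
  gripper=[1, 1, 1, 1],
)

```text
time: 13.42
position: [0.4744, 0.2109, 0.0075]
tool_rot: [0.645, 0.764, -0.0, -0.0]
ft_force: [-0.2, -0.1, -0.3]
grip_width: 0.0551
grip_force: 14.0
```

```bash
python3 st.py
```

```text
t 13.4167 p [0.4744 0.2109 0.0075] q6 0.035242711500136484 w 0.0551 14.0 F [-0.2 -0.1 -0.3] m [-0.03  -0.063 -0.   ] yawy 9.607898706270738
```

Emit:
arm_command(
  delta_rot=[
    [0, 0, 0],
    [0, 0, 0],
    [0, 0, 0],
    [0, 0, 0],
  ],
  delta_pos=[
    [0, 0, 0.0004],
    [0, 0, 0.0008],
    [0, 0, 0.001],
    [0, 0, 0.001],
  ],
  gripper=[1, 1, 1, 1],
)

```text
time: 13.75
position: [0.4745, 0.2109, 0.0065]
tool_rot: [0.645, 0.764, -0.0, -0.0]
ft_force: [-0.4, -0.5, 0.1]
grip_width: 0.0552
grip_force: 14.0
```

```bash
python3 st.py
```

```text
t 13.75 p [0.4745 0.2109 0.0065] q6 0.03522600532571209 w 0.0552 14.0 F [-0.4 -0.5  0.1] m [-0.063 -0.181 -0.023] yawy 9.603919125156814
```

Emit:
arm_command(
  delta_rot=[
    [0, 0, 0],
    [0, 0, 0],
    [0, 0, 0],
  ],
  delta_pos=[
    [0, 0, 0.0004],
    [0, 0, 0.0006],
    [0, 0, 0.0006],
  ],
  gripper=[1, 1, 1],
)

```text
time: 14.0
position: [0.4745, 0.2109, 0.0064]
tool_rot: [0.645, 0.764, 0.0, 0.0]
ft_force: [-1.1, -0.5, 3.9]
grip_width: 0.055
grip_force: 14.0
```

```bash
python3 st.py
```

```text
t 14.0 p [0.4745 0.2109 0.0064] q6 0.035225072329900756 w 0.055 14.0 F [-1.1 -0.5  3.9] m [-0.119  0.067  0.036] yawy 9.605333589619265
```

Emit:
arm_command(
  delta_rot=[
    [0, 0, 0],
    [0, 0, 0],
    [0, 0, 0],
  ],
  delta_pos=[
    [0, 0, 0.0004],
    [0, 0, 0.0006],
    [0, 0, 0.0006],
  ],
  gripper=[1, 1, 1],
)

```text
time: 14.25
position: [0.4745, 0.2109, 0.0063]
tool_rot: [0.645, 0.764, 0.0, 0.0]
ft_force: [-2.2, -1.2, 9.5]
grip_width: 0.0547
grip_force: 14.0
```

```bash
python3 st.py
```

```text
t 14.25 p [0.4745 0.2109 0.0063] q6 0.03527041719796693 w 0.0547 14.0 F [-2.2 -1.2  9.5] m [-0.122  0.316 -0.018] yawy 9.604339633633595
```

The cap touches the dish floor. I'll relieve the press, open partly, and rise.

Emit:
arm_command(
  delta_rot=[
    [0, 0, 0],
    [0, 0, 0],
    [0, 0, 0],
    [0, 0, 0],
    [0, 0, 0],
    [0, 0, 0],
    [0, 0, 0],
    [0, 0, 0],
    [0, 0, 0],
    [0, 0, 0],
    [0, 0, 0],
    [0, 0, 0],
  ],
  delta_pos=[
    [0, 0, -0.0008],
    [0, 0, -0.0008],
    [0, 0, -0.0008],
    [0, 0, -0.0008],
    [0, 0, -0.0008],
    [0, 0, -0.0008],
    [0, 0, -0.004],
    [0, 0, -0.012],
    [0, 0, -0.025],
    [0, 0, -0.05],
    [0, 0, -0.08],
    [0, 0, -0.11],
  ],
  gripper=[1, 1, -0.6, -0.6, -0.6, -0.6, -0.6, -0.6, -0.6, -0.6, -0.6, -0.6],
)

```text
time: 15.25
position: [0.4738, 0.2108, 0.1166]
tool_rot: [0.645, 0.764, -0.001, -0.0]
ft_force: [1.8, 0.2, -0.0]
grip_width: 0.0695
grip_force: 0.0
```

```bash
python3 st.py;python3 - <<'E'
from h import *
c=viewer.camera("wrist");d=viewer.camera("top")
cv2.imwrite("pics/w5.png",np.vstack([cv2.resize(c["pixels"],(480,300)),cv2.resize(d["pixels"],(480,300))]))
E
```

```text
t 15.25 p [0.4738 0.2108 0.1166] q6 0.035244224288060844 w 0.0695 0.0 F [ 1.8  0.2 -0. ] m [ 0.061 -0.126 -0.018] yawy 9.601721148825506
```

View pics/w5.png

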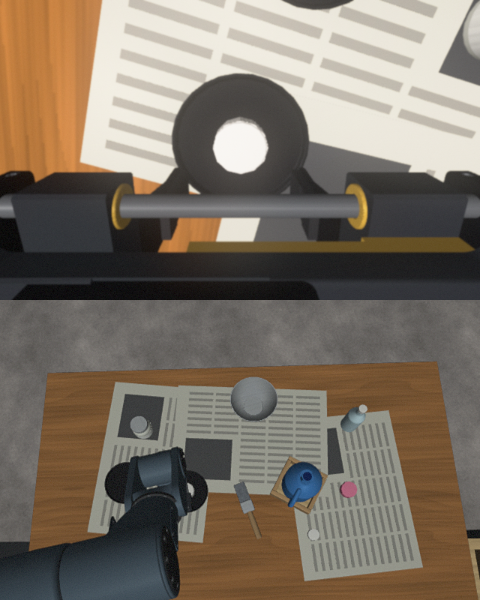

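The wrist view (top half) shows the cap upright, closed side up, near the dish middle (241,146). The dish and the bystanders haven't moved. The arm is clear at z = 0.117, so I'm handing in.

```bash
python3 -c "
from rig import robot;print(robot.hand_in())"
```

```text
the job is handed in; nothing more can be done
None
```

I handed the job in at about 15 s of the 64 s allowed: the cap was broken loose, spun to its stop with a light grip, lifted straight off and set open side down near the middle of the right-hand dish, with nothing else moved. No verdict came back.

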